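# Rock the angle gauge on the stud until its pointer settles on the mark

### The arm

A 6-joint arm with a two-finger parallel gripper is mounted at the origin on a cart in front of the work surface, level with it; the furniture and walls round the work are solid. World frame = base frame: x ahead of the robot, y to its left, z up, the work surface at z = 0. Lengths are in m, angles in rad, forces in N, time in s.
With the tool pointing down it reaches from about 0.35 to 0.975 m from the base axis. Payload 4.9 kg.
Tool frame: the origin (TCP) lies on the centre line of the jaws, within the pads' length; the fingertips stand manip.tip_reach ahead of it and the grasp point (between the pads) is the TCP (manip.tip_reach is the distance from the TCP to the fingertips, in m); z points along the fingers, y is the line along which they close (so a half turn about z gives the same grasp; the last joint's range is limited). The gripper opens to 85 mm and grips with 20 to 120 N. Pads are 22 mm wide; open, the fingers measure 114 mm over their backs; the gripper's body (76 mm by 85 mm) begins 54 mm behind the grasp point. The pads swing forward as they close: fully open they stand 13 mm farther back than shut.
Start: joints at [1.177, 0.053, 1.613, -0, 1.476, -0.119], TCP at [0.17, 0.602, 0.25] pointing down, gripper open.
Joint ranges: [-3.01, 3.01], [-1.01, 2.22], [0.06, 2.58], [-1.02, 4.17], [0.09, 2.62], [-3.14, 3.14]. Speed limits (rad/s): [2.57, 2.57, 3.14, 3.14, 3.14, 3.14].

### API

Orientations are given as a unit quaternion [w, x, y, z].
In Python, from plant import manip gives the robot as it stands. The module is installed in compiled form; this text tells all that it offers.
- The arm moves only by the tool move_arm, never from a script. Its argument "rows" is a list of rows, each a list of 7 numbers: the shift along the tool's x, y, z in cm, then the turn, a rotation vector about the tool's x, y, z in degrees, then the opening, from -1 (shut) to 1 (fully open). In form: [[tx, ty, tz, ax, ay, az, jaw], ...]. A call has 1 to 20 rows; each row shifts and turns the commanded pose from where the row before left it, along the tool's axes as they then stand; what a row does not reach is not made up. A row lasts 1/12 s, in which the tool goes at most 41.7 mm and 7.16 degrees, less where a joint would pass 70% of its speed; a pose out of reach is approached as far as the arm can. A call is refused whole if a number of a shift passes 4.17 or a number of a turn 7.16, either way. A call with a gripper value outside its range is refused whole. The fingers move at their own pace and stop on an object; the grip force is fixed at half the most. Time passes only in rows, so rows that do not move let the fingers close. It gives the time, the measured TCP pose, the force, the opening and the grip force at its end, in the units of the state.
- manip.state(): the state, without advancing time (a new reading comes with each control period).
- manip.grab_frame(name): name is "scene" or "top"; returns a dict with "img" (400x640x3 uint8, blue, green, red), "mtx" (3x3 intrinsics, pixels), "R" (3x3) and "t" (3): a world point X has camera coordinates R X + t. Camera axes: x right, y down, z forward; pixel columns grow to the right and rows downward; lengths in m; the calibration is good to about 2 mm. A picture is of the moment at which its call begins. There is no depth.
- manip.job_done(): hands the job in; it is judged then, once.
The state is a dict: "time": time; "joint_pos": joint angles; "joint_vel": joint speeds; "joint_efforts": joint torques, N m; "tool_pos": TCP position; "tool_rot": TCP orientation; "contact_force": force on the tool from outside, world axes, zero at the start; "ft_torque": the same for the moment, N m; "gripper_width": opening from 0.0 (shut) to 1.0 (fully open); "grasp_force": force on a finger pad.
Only numpy, scipy, OpenCV 4.12 (cv2) and the standard library are available. Lean on these libraries where they do the work, as an engineer would, in place of code of your own. Each camera call takes 0.05 s, during which the arm holds its last target. There are 200 camera calls.

### The job

Pick up the pendulum angle gauge by the grip block on its top and set the middle of its foot down level on the round-headed springy stud of the wooden block. Then, with the foot still on the stud, rock the gauge sideways until the hanging pointer settles on the mark tab at the rim of its dial, with the stud pressed down a little but not to the bottom, and finish while holding it still there for the reading. Leave the other things on the bench where they are.

Things in the scene. Friction and masses are not known exactly. Their poses are not given: they have to be found in the camera images.
- gauge: Loose pendulum angle gauge, 96 mm long (y), 46 mm deep (x), 166 mm high, 0.27 to 0.42 kg. Origin: middle of the underside of its flat foot; z up, x out of its back (the dial faces -x, the robot at yaw 0), y to the left as the robot sees the dial. Foot 44 x 96 x 10 mm; round dial housing 108 mm across, its centre 72 mm above the origin, from x = -23 to 15 mm.
- gauge_grip (a point): Point to grip, 148 mm above the gauge's origin, inside the grey grip block on its top: 28 (x) x 30 (y) x 44 mm, from 122 to 166 mm above the foot, flat sides facing the gauge's +y and -y. Pinch it across y from above, fingertips not lower than 128 mm (the dial housing's top is at 126 mm).
- pointer (a joint): Angle of the hanging pointer, rad, pivot at the dial's centre; 0 is straight down to the foot, positive towards the gauge's +y. It swings freely as a pendulum, rings for a second or two and settles plumb: leaning the gauge's top by an angle towards its own +y makes it settle at that angle, positive.
- index (a joint): Angle of the mark tab on the dial's rim, rad, same zero and direction as the pointer; it lies between 0.16 and 0.50 and is clamped, it does not move. The pointer is on the mark when both joints read the same.
- pointer_tip (a point): The pointer's lower end, 40 mm from the dial's centre, 20 mm in front of the gauge's mid-plane (a black needle with a round dark bob).
- mark (a point): The point of the dial where the mark tab points, 40 mm from the dial's centre, on the line of the tab: a dark steel tab 10 mm wide with a pointed inner end, clamped to the rim.
- stud_block: Fixed wooden block 80 (x) x 86 (y) x 35 mm, origin at the middle of its underside, z up. A steel stud stands in the middle of its top.
- stud_crown (a point): Top of the stud's head, 73 mm above the bench when up, 38 mm above the wood; moves down with the stud. The head is a dome of 14 mm radius, uneven: a lump on the block's +y side stands up to 2 mm proud of it. The foot can lean 0.5 rad on it without touching the wood. The gauge cannot stand on it by itself.
- stud (a joint): How far the stud is pressed down, m: 0 is up, 0.008 is the bottom. Spring: it starts to move at about 1 N and reaches the bottom at about 8 N.
- vial: bystander: glass vial with a screw cap, 28 x 28 x 58 mm, origin under its middle
- tin: bystander: round aluminium tin, 66 mm across, 42 mm high, origin under its middle
- jar: bystander: lidded white jar, 57 mm across, 59 mm high, origin under its middle
- tape_roll: bystander: roll of tape lying flat, 76 mm across, 18 mm high, origin under its middle
- boats: bystander: stack of weigh boats, 62 x 62 x 18 mm, origin under its middle
- tweezers: bystander: tweezers lying flat, 112 x 59 x 8 mm, origin under its middle
- brush: bystander: soft brush lying flat, 157 x 58 x 10 mm, origin under its middle

How it is judged:
By the outcome, as a careful person would: the job done as asked, in the order asked, and still so for the second after the job is handed in, while the arm keeps its last pose, push and grip.
It also fails if it takes over 54 s, if anything falls off the work surface, if the arm or the gripper's body presses on something with over 40 N, if the wrist force passes 120 N, or if a joint passes its speed limit or range.

## Working session

There is one attempt and no reset: what is moved stays moved. The work goes in short steps, Python scripts to look and compute and a tool call to move; the robot and the scene stay as the last step left them, time stands still between calls to the robot, and variables do not carry over. Pictures are saved under pics/ and viewed, at most 10 in all, crops included, and the job is handed in when it is done.

Besides the shell and the picture viewer there is one more tool, called after "Request:" as name(argument=value, ...) on one line, values as JSON. move_arm: Moves the arm, as the interface text tells. Its arguments: {"type":"object","properties":{"rows":{"type":"array","items":{"type":"array","items":{"type":"number"}}}},"required":["rows"]}

```bash
mkdir -p pics; python3 - <<'E'
from plant import manip
import cv2,numpy as np
print(manip.state(), manip.tip_reach)
for n in("scene","top"):
    f=manip.grab_frame(n); cv2.imwrite(f"pics/{n}0.png",f["img"]); print(n,f["mtx"].tolist(),f["R"].round(4).tolist(),f["t"].round(4).tolist(),"cam",(-f["R"].T@f["t"]).round(3))
E
```

```text
{'time': 0.0, 'joint_pos': array([ 1.17699660e+00,  5.33462175e-02,  1.61432226e+00,  6.35189422e-06,
        1.47602099e+00, -1.18985359e-01]), 'joint_vel': array([-0.00022914, -0.00091659,  0.00082788,  0.00049326,  0.00162765,
       -0.00020745]), 'joint_efforts': array([-5.88244693e-04, -3.93664885e+01, -3.70183897e+01, -3.76326102e-05,
        6.84011189e-03,  6.00540076e-06]), 'tool_pos': array([0.16936204, 0.60099114, 0.24905271]), 'tool_rot': array([-2.68927059e-04,  1.36975428e-01,  9.90573891e-01, -1.01333663e-03]), 'contact_force': array([ 0.03067287,  0.23883272, -0.560881  ]), 'ft_torque': array([-0.01758658, -0.02615591,  0.06930775]), 'grasp_force': 0.0, 'gripper_width': 1.0011046517835285} 0.019
scene [[511.84505386358416, 0.0, 320.3296230339884], [0.0, 511.84505386358416, 194.87504356084548], [0.0, 0.0, 1.0]] [[0.7292, -0.6838, -0.0252], [-0.3621, -0.3544, -0.8621], [0.5806, 0.6378, -0.5061]] [-0.4038, 0.3151, 1.1781] cam [-0.275 -0.916  0.858]
top [[378.03177243951575, 0.0, 317.80761275737336], [0.0, 378.03177243951575, 198.06775338926357], [0.0, 0.0, 1.0]] [[0.0054, -1.0, 0.0059], [-0.9901, -0.0061, -0.1402], [0.1403, -0.0051, -0.9901]] [0.0134, 0.6124, 1.0507] cam [0.459 0.023 1.126]
```

View pics/scene0.png

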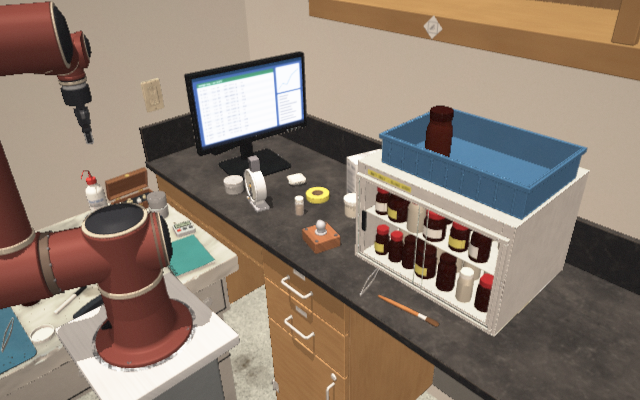

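View pics/top0.png

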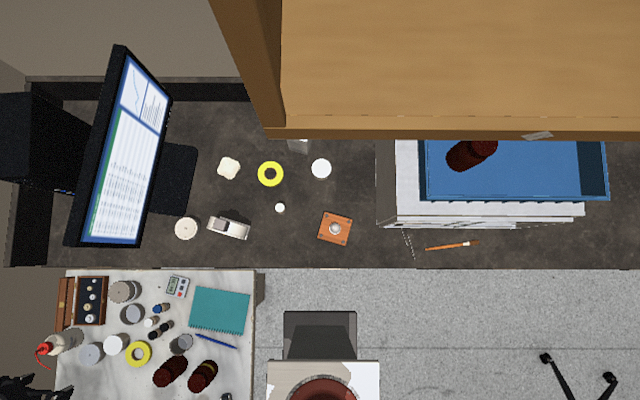

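The scene picture shows the gauge at about (257,185) and the stud block at (321,235). In the top picture they are at (229,228) and (335,228). Next I'll enlarge both areas.

```bash
python3 - <<'E'
import cv2,numpy as np
s=cv2.imread("pics/scene0.png");t=cv2.imread("pics/top0.png")
def c(i,x,y,w,h,k): return cv2.resize(i[y:y+h,x:x+w],None,fx=k,fy=k,interpolation=cv2.INTER_CUBIC)
a=np.hstack([c(s,230,145,50,75,8)[:, :400],c(s,296,210,50,75,8)]) 
b=np.hstack([c(t,200,205,57,43,7)[:300,:399],c(t,310,205,57,43,7)[:300,:399]])
cv2.imwrite("pics/c1.png",np.vstack([a[:, :798],b])[:900]); cv2.imwrite("pics/ca.png",a); cv2.imwrite("pics/cb.png",b)
E
```

```text
(no output)
```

View pics/ca.png

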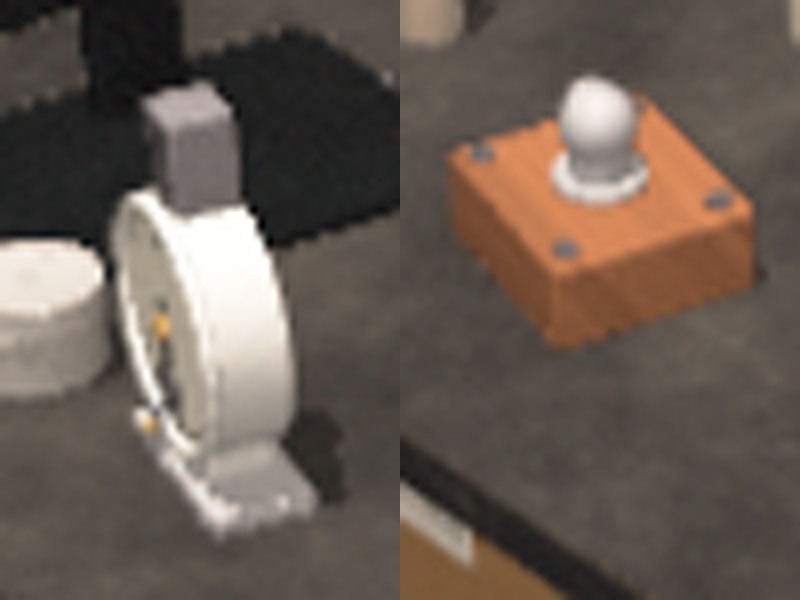

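View pics/cb.png

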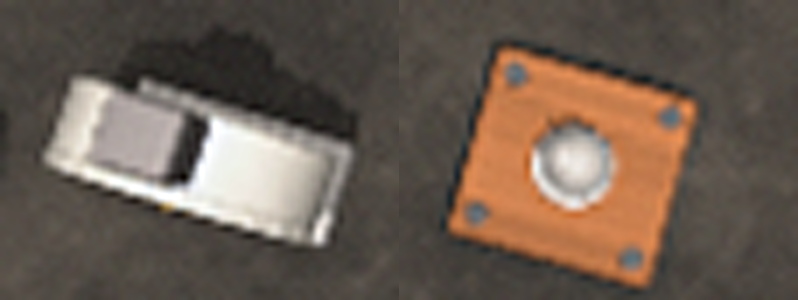

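The dial faces the robot at yaw ≈ -0.28, the same as the tool's present yaw. The scene camera sees the dial only edge-on. I have the grip top, block and foot corners in both views, so I'll triangulate them.

```bash
cat > h.py <<'E'
import cv2,numpy as np
from plant import manip
def ray(f,p):
    R,t,K=f["R"],f["t"],f["mtx"]; d=R.T@np.linalg.solve(K,[p[0],p[1],1]); return -R.T@t,d/np.linalg.norm(d)
def plane(f,p,z):
    o,d=ray(f,p); return o+d*(z-o[2])/d[2]
def tri(fa,pa,fb,pb):
    o,d=ray(fa,pa);q,e=ray(fb,pb); s,t=np.linalg.lstsq(np.c_[d,-e],q-o,rcond=None)[0]
    a,b=o+s*d,q+t*e; return (a+b)/2,np.linalg.norm(a-b)
def proj(f,X):
    c=f["R"]@np.asarray(X)+f["t"]; u=f["mtx"]@c; return (u/u[2])[:2]
E
python3 - <<'E'
from h import *
S=manip.grab_frame("scene");T=manip.grab_frame("top")
un=lambda p,x,y,k:((p[0]+.5)/k-.5+x,(p[1]+.5)/k-.5+y)
sa=lambda p:un(p,230,145,8); sb=lambda p:un((p[0]-400,p[1]),296,210,8)
ta=lambda p:un(p,200,205,7); tb=lambda p:un((p[0]-399,p[1]),310,205,7)
np.set_printoptions(precision=4,suppress=True)
print("grip top",plane(T,ta((144,134)),.166),plane(S,sa((187,103)),.166),tri(T,ta((144,134)),S,sa((187,103))))
# block corners by colour mask in top view
hsv=cv2.cvtColor(T["img"],cv2.COLOR_BGR2HSV); m=cv2.inRange(hsv,(5,100,80),(20,255,255)); m[:, :305]=0;m[:,365:]=0;m[:205]=0;m[250:]=0
r=cv2.minAreaRect(np.argwhere(m)[:,::-1].astype(np.float32)); bp=cv2.boxPoints(r); P=np.array([plane(T,p,.035) for p in bp]); print("mask rect",P,P.mean(0),np.linalg.norm(np.diff(P,axis=0),axis=1))
C=[(500,47),(697,97),(648,287),(450,230)]; Q=np.array([plane(T,tb(p),.035) for p in C]); print("hand",Q,Q.mean(0),np.linalg.norm(np.diff(Q,axis=0),axis=1))
D=[(450,155),(560,272),(752,208),(645,97)]; W=np.array([plane(S,sb(p),.035) for p in D]); print("scene",W,W.mean(0),np.linalg.norm(np.diff(W,axis=0),axis=1))
for z in(.035+.002,):print("flange",plane(T,tb((573,165)),.06))
print("head",tri(T,tb((573,155)),S,sb((595,78))), "crown S",plane(S,sb((597,82)),.073))
# gauge front edge: yaw
a,b=plane(T,ta((45,163)),.072),plane(T,ta((325,245)),.072);d=a-b;print("yaw housing",np.arctan2(-d[0],d[1]),np.hypot(*d[:2]))
# foot right (‑y) end corners at z .01
print("foot",plane(T,ta((350,145)),.01),plane(T,ta((325,245)),.01))
print("scene foot",plane(S,sa((220,530)),.0),plane(S,sa((315,500)),.0),plane(S,sa((135,412)),.01))
E
```

```text
grip top [0.5276 0.265  0.166 ] [0.5285 0.2698 0.166 ] (array([0.5266, 0.2651, 0.1683]), np.float64(0.0021634980248119704))
mask rect [[ 0.4979  0.0214  0.035 ]
 [ 0.5766 -0.0007  0.035 ]
 [ 0.5529 -0.0852  0.035 ]
 [ 0.4746 -0.0624  0.035 ]] [ 0.5255 -0.0317  0.035 ] [0.0817 0.0878 0.0815]
hand [[ 0.5748 -0.0012  0.035 ]
 [ 0.5545 -0.0828  0.035 ]
 [ 0.4764 -0.0621  0.035 ]
 [ 0.4992  0.019   0.035 ]] [ 0.5263 -0.0318  0.035 ] [0.084  0.0808 0.0843]
scene [[ 0.4998  0.0186  0.035 ]
 [ 0.4794 -0.0616  0.035 ]
 [ 0.5525 -0.0812  0.035 ]
 [ 0.5748 -0.0039  0.035 ]] [ 0.5266 -0.032   0.035 ] [0.0827 0.0757 0.0805]
flange [ 0.5246 -0.0302  0.06  ]
head (array([ 0.5275, -0.0294,  0.077 ]), np.float64(0.00010951344054378848)) crown S [ 0.5303 -0.0272  0.073 ]
yaw housing -0.27609324621508435 0.11654162514715856
foot [0.5347 0.2176 0.01  ] [0.4927 0.2268 0.01  ]
scene foot [0.5003 0.2356 0.    ] [0.5408 0.2265 0.    ] [0.5219 0.3204 0.01  ]
```

Request:
move_arm(rows=[[-0.6,-2.8,0,0,0,0,1],[-0.6,-2.8,0,0,0,0,1],[-0.6,-2.8,0,0,0,0,1],[-0.6,-2.8,0,0,0,0,1],[-0.6,-2.8,0,0,0,0,1],[-0.6,-2.8,0,0,0,0,1],[-0.6,-2.8,0,0,0,0,1],[-0.6,-2.8,0,0,0,0,1],[-3.5,0,0,0,0,0,1],[-3.5,0,0,0,0,0,1],[-3.5,0,0,0,0,0,1],[-3.5,0,0,0,0,0,1],[-3.5,0,0,0,0,0,1],[-3.5,0,0,0,0,0,1],[-3.5,0,0,0,0,0,1],[-3.5,0,0,0,0,0,1],[-3.5,0,0,0,0,0,1],[-3.5,0,0,0,0,0,1],[-3.5,0,0,0,0,0,1],[0,0,0,0,0,0,1]])

```text
time: 1.87
tool_pos: [0.5298, 0.2661, 0.2493]
tool_rot: [0.0, 0.139, 0.99, -0.001]
contact_force: [-0.4, -0.6, -0.2]
gripper_width: 1.002
grasp_force: 0.0
```

Request:
move_arm(rows=[[0.2,0,2,0,0,0,1],[0,0,2,0,0,0,1],[0,0,2,0,0,0,1],[0,0,2,0,0,0,1],[0,0,1,0,0,0,1],[0,0,1,0,0,0,1],[0,0,0,0,0,0,1],[0,0,0,0,0,0,-1],[0,0,0,0,0,0,-1],[0,0,0,0,0,0,-1],[0,0,0,0,0,0,-1],[0,0,0,0,0,0,-1],[0,0,0,0,0,0,-1],[0,0,0,0,0,0,-1],[0,0,0,0,0,0,-1],[0,0,0,0,0,0,-1]])

```text
time: 3.2
tool_pos: [0.5243, 0.269, 0.1516]
tool_rot: [0.001, 0.137, 0.991, 0.0]
contact_force: [-1.3, -1.2, 5.8]
gripper_width: 0.342
grasp_force: 60.1
```

Request:
move_arm(rows=[[0,0,-0.5,0,0,0,-1],[0,0,-1,0,0,0,-1],[0,0,-2,0,0,0,-1],[0,0,-2.5,0,0,0,-1],[0,0,-2.5,0,0,0,-1],[0,0,-2.5,0,0,0,-1],[-0.4,-1.4,-1,0,0,-4,-1],[-0.7,-2.4,0,0,0,-4,-1],[0,0,0,0,0,0,-1],[0,0,0,0,0,0,-1]])

```text
time: 4.03
tool_pos: [0.5254, 0.2288, 0.2701]
tool_rot: [-0.0, 0.069, 0.998, 0.0]
contact_force: [-0.4, 0.7, -2.9]
gripper_width: 0.342
grasp_force: 60.3
```

Request:
move_arm(rows=[[0,0,0,0,0,-6.5,-1],[0,0,0,0,0,-6.5,-1],[0,0,0,0,0,-6.5,-1],[0,0,0,0,0,-6.5,-1],[0,0,0,0,0,-6.5,-1],[0,0,0,0,0,-6.5,-1],[0,0,0,0,0,-6.5,-1],[0,0,0,0,0,-6.5,-1],[1.8,-1.87,0,0,0,0,-1],[1.8,-1.87,0,0,0,0,-1],[1.8,-1.87,0,0,0,0,-1],[1.8,-1.87,0,0,0,0,-1],[1.8,-1.87,0,0,0,0,-1],[1.8,-1.87,0,0,0,0,-1],[1.8,-1.87,0,0,0,0,-1],[1.8,-1.87,0,0,0,0,-1],[1.8,-1.87,0,0,0,0,-1],[1.8,-1.87,0,0,0,0,-1],[0,0,0,0,0,0,-1],[0,0,0,0,0,0,-1]])

```text
time: 5.7
tool_pos: [0.5269, -0.0303, 0.2694]
tool_rot: [-0.001, -0.376, 0.927, 0.001]
contact_force: [-0.6, -0.1, -2.9]
gripper_width: 0.338
grasp_force: 60.3
```

```bash
python3 - <<'E'
from h import *
S=manip.grab_frame("scene");s=manip.state();print(s["time"],s["tool_pos"],s["tool_rot"],s["contact_force"],s["ft_torque"])
cv2.imwrite("pics/s1full.png",S["img"])
p=proj(S,s["tool_pos"]);print(p);x,y=int(p[0])-45,int(p[1])-35;print(x,y)
cv2.imwrite("pics/s1.png",cv2.resize(S["img"][y:y+110,x:x+90],None,fx=5.4,fy=5.4,interpolation=cv2.INTER_CUBIC))
E
```

```text
5.75 [ 0.52699041 -0.02956542  0.2695492 ] [-3.85650080e-04 -3.76278685e-01  9.26506047e-01  8.64747354e-04] [-0.1558739   0.51711432 -3.80089084] [ 0.03159635  0.00486731 -0.01236068]
[317.98180715 157.25629742]
272 122
```

View pics/s1.png

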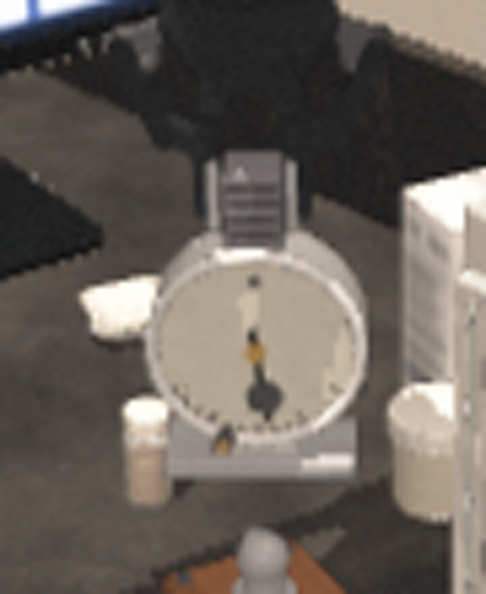

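The picture shows the dial face-on: hub at (255,352), plumb pointer bob at (264,398), and the tab at (224,440), on the gauge's +y side. I'll measure the tab's angle from averaged frames.

```bash
cat >> h.py <<'E'
from scipy.spatial.transform import Rotation as Ro
def rot(s): w,x,y,z=s["tool_rot"]; return Ro.from_quat([x,y,z,w]).as_matrix()
def avg(n=8):
    fs=[manip.grab_frame("scene") for _ in range(n)]; f=fs[-1]; f["avg"]=np.mean([g["img"].astype(float) for g in fs],0); return f
def dial(f,s,z0=0.148):
    """angle tools: gauge frame from tool; returns fn pixel,depth-> (y,z) relative to dial centre"""
    R=rot(s); G=np.c_[-R[:,0],R[:,1],-R[:,2]]; O=np.array(s["tool_pos"])-G[:,2]*z0
    def g(p,x):
        o,d=ray(f,p); o2=G.T@(o-O);d2=G.T@d; q=o2+d2*(x-o2[0])/d2[0]; return q[1],q[2]-.072
    return g,(lambda X: proj(f,O+G@np.array(X)))
E
python3 - <<'E'
from h import *
np.set_printoptions(precision=4,suppress=True)
f=avg();s=manip.state();g,pr=dial(f,s);A=f["avg"]
b,gr,r=A[...,0],A[...,1],A[...,2]
c=pr((-.02,0,.072));print("pred centre",c, "tool",s["tool_pos"])
w=np.clip(r-b-70,0,None);vv,uu=np.indices(w.shape)
for name,(u,v) in dict(hub=(319,187),tab=(313,204.3)).items():
    m=(abs(uu-u)<=4)&(abs(vv-v)<=4);W=w*m;p=np.array([(W*uu).sum(),(W*vv).sum()])/W.sum()
    print(name,p,W.sum().round(),[np.round(g(p,x),4) for x in(-.020,-.023)])
gray=A.mean(2)
print(gray[196:209,306:324].round().astype(int))
print((r-b)[196:209,306:324].round().astype(int))
x,y=285,155
cv2.imwrite("pics/s2.png",cv2.resize(A[y:y+60,x:x+70].astype(np.uint8),None,fx=10,fy=10,interpolation=cv2.INTER_CUBIC))
E
```

```text
pred centre [318.4399 186.2235] tool [ 0.5272 -0.0294  0.2703]
hub [318.5593 186.5469] 101.0 [array([-0.0003, -0.001 ]), array([-0.0005,  0.0007])]
tab [312.5571 204.    ] 26.0 [array([ 0.0174, -0.055 ]), array([ 0.0171, -0.0532])]
[[141 162 163 163 163 162 162 156 139 126 108  87  75  78  91 109 125 144]
 [170 154 135 160 161 152 163 161 150 137 124 107  96  94 108 125 143 157]
 [188 180 154 160 157 125 164 163 156 147 139 133 136 130 135 139 149 163]
 [168 188 189 178 144 135 162 147 152 158 152 151 153 139 148 153 157 165]
 [147 157 180 191 186 180 144 102 116 151 141 160 156 122 159 159 146 166]
 [145 143 151 167 190 185 107  74  85 130 135 161 153 108 161 155 136 164]
 [144 144 141 145 151 139  77  74  77 127 188 199 195 183 191 188 184 190]
 [143 142 142 142 134  94  93 103  82 134 180 185 190 191 185 183 179 176]
 [143 142 142 142 135  95 111 114 103 155 163 164 166 167 166 166 164 162]
 [143 143 143 143 140 129 130 122 111 155 154 154 152 151 152 154 153 154]
 [148 147 148 147 147 146 144 141 136 147 147 146 147 146 146 145 144 144]
 [143 143 143 143 143 142 143 143 142 143 143 142 142 142 142 142 141 141]
 [137 137 137 137 137 137 137 137 137 137 137 137 137 137 137 137 137 136]]
[[26 31 31 31 31 31 31 29 24 21 16 11  8  8 12 17 21 26]
 [25 27 26 31 31 29 31 30 28 24 21 16 14 13 16 21 26 30]
 [24 25 24 31 30 24 32 31 30 27 25 24 25 23 25 25 28 31]
 [20 22 25 26 25 26 31 28 28 30 29 29 29 27 27 30 31 32]
 [16 18 21 24 24 26 24 17 20 28 27 30 30 22 31 31 28 31]
 [14 14 16 20 24 23 13  7 10 21 22 29 28 19 30 27 23 28]
 [13 14 14 14 16 16  8 12  7 15 22 25 26 23 26 24 22 24]
 [14 14 14 14 12 16 53 66 15 15 21 22 23 23 22 22 21 21]
 [14 14 14 14 13 22 82 85 24 19 20 20 20 20 20 20 20 19]
 [13 13 13 12 13 17 48 52 16 17 17 16 16 16 16 16 17 17]
 [14 13 13 13 14 15 19 21 13 14 14 14 14 14 14 14 14 14]
 [13 14 13 13 13 14 13 13 13 14 13 14 14 14 14 14 13 13]
 [13 13 13 13 13 13 14 13 12 13 12 13 13 13 13 13 13 12]]
```

View pics/s2.png

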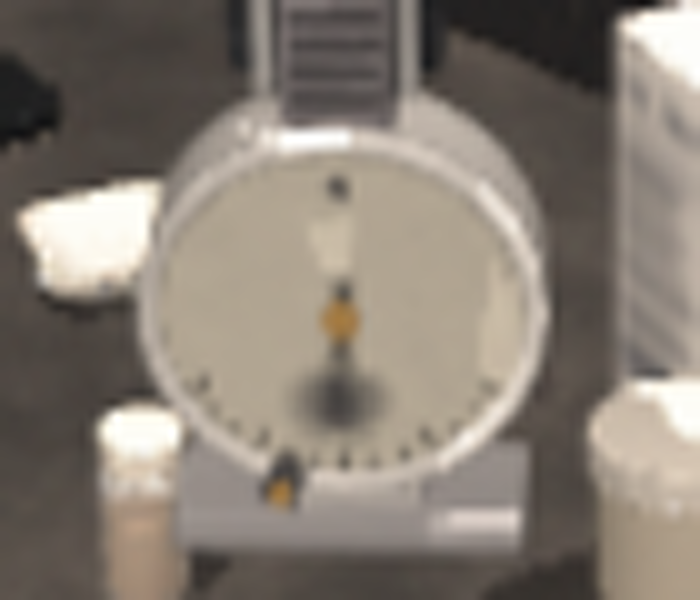

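The hub projects within 0.4 px of its predicted place, so the grip is straight. The tab is at about 0.32 rad. I'll lower the gauge to just above the stud and take the force baseline.

Request:
move_arm(rows=[[0.14,-0.07,1,0,0,0,-1],[0,0,1,0,0,0,-1],[0,0,1,0,0,0,-1],[0,0,0.7,0,0,0,-1],[0,0,0,0,0,0,-1],[0,0,0,0,0,0,-1],[0,0,0,0,0,0,-1]])

```text
time: 6.73
tool_pos: [0.5269, -0.0316, 0.2335]
tool_rot: [0.0, -0.377, 0.926, -0.0]
contact_force: [0.2, 0.7, -3.2]
gripper_width: 0.343
grasp_force: 60.3
```

```bash
cat >> h.py <<'E'
def force(n=10):
    F=[];P=[]
    for _ in range(n):
        T=manip.grab_frame("top"); s=manip.state(); F.append(np.r_[s["contact_force"],s["ft_torque"]]);P.append(s["tool_pos"])
    print("t",round(s["time"],2),"F",np.mean(F,0).round(3),"sd",np.std(F,0).round(2),"P",np.mean(P,0).round(4),"q",np.round(s["tool_rot"],4)); return T,s
E
python3 - <<'E'
from h import *
T,s=force(); S=manip.grab_frame("scene")
p=proj(S,[.5265,-.031,.073]);print(p);x,y=int(p[0])-45,int(p[1])-65
a=cv2.resize(S["img"][y:y+90,x:x+90],None,fx=4.4,fy=4.4,interpolation=cv2.INTER_CUBIC)
q=proj(T,[.5265,-.031,.1]);print(q);x,y=int(q[0])-45,int(q[1])-45
b=cv2.resize(T["img"][y:y+90,x:x+90],None,fx=4.4,fy=4.4,interpolation=cv2.INTER_CUBIC)
cv2.imwrite("pics/low.png",np.hstack([a,b]))
E
```

```text
t 7.23 F [ 0.068 -0.046 -2.83  -0.012  0.     0.007] sd [0.44 0.43 0.57 0.02 0.02 0.03] P [ 0.527  -0.0316  0.2338] q [ 1.000e-04 -3.767e-01  9.263e-01 -1.000e-04]
[320.14098821 220.8679005 ]
[335.44111011 226.53963694]
```

View pics/low.png

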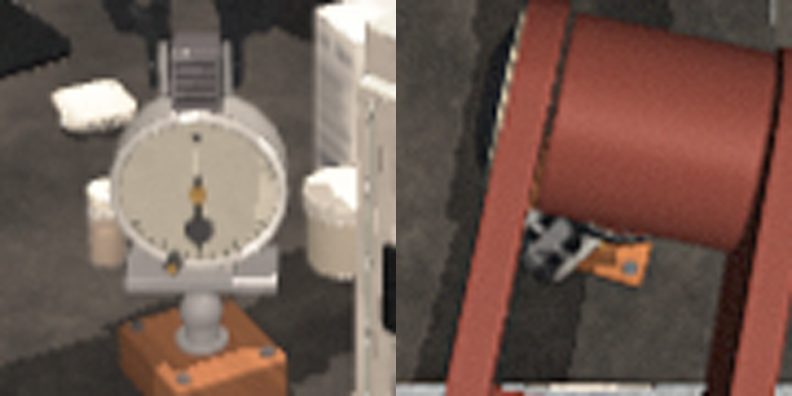

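In this picture the foot is centred over the stud (foot 127–278, stud about 204) and the gauge is level. I'll lower onto it.

Request:
move_arm(rows=[[0,-0.05,0.4,0,0,0,-1],[0,0,0.3,0,0,0,-1],[0,0,0.1,0,0,0,-1],[0,0,0.1,0,0,0,-1],[0,0,0,0,0,0,-1],[0,0,0,0,0,0,-1],[0,0,0,0,0,0,-1]])

```text
time: 7.87
tool_pos: [0.5271, -0.0319, 0.2244]
tool_rot: [0.0, -0.377, 0.926, -0.0]
contact_force: [-0.6, -0.4, -3.8]
gripper_width: 0.348
grasp_force: 60.5
```

```bash
python3 -c "
from h import *
force()"
```

```text
t 8.37 F [-0.102  0.061 -2.077  0.029  0.092  0.01 ] sd [0.35 0.26 0.74 0.03 0.02 0.03] P [ 0.5271 -0.0319  0.2244] q [ 1.000e-04 -3.767e-01  9.264e-01 -1.000e-04]
```

Request:
move_arm(rows=[[0,0,0.1,0,0,0,-1],[0,0,0.1,0,0,0,-1],[0,0,0,0,0,0,-1],[0,0,0,0,0,0,-1],[0,0,0,0,0,0,-1]])

```text
time: 8.78
tool_pos: [0.5272, -0.0319, 0.2226]
tool_rot: [0.0, -0.377, 0.926, -0.0]
contact_force: [-0.8, 0.2, 0.3]
gripper_width: 0.339
grasp_force: 60.7
```

```bash
python3 -c "
from h import *
force()"
```

```text
t 9.28 F [-0.433  0.14  -0.534  0.041  0.106 -0.003] sd [0.48 0.49 0.41 0.03 0.03 0.02] P [ 0.5271 -0.0319  0.2224] q [ 1.000e-04 -3.767e-01  9.263e-01 -1.000e-04]
```

The foot is on the stud, level and pressed in by about 1.5 mm. Next I rock it 18.3° about the foot's middle.

Request:
move_arm(rows=[[0,0.403,0.0055,1.525,0,0,-1],[0,0.403,0.0055,1.525,0,0,-1],[0,0.403,0.0055,1.525,0,0,-1],[0,0.403,0.0055,1.525,0,0,-1],[0,0.403,0.0055,1.525,0,0,-1],[0,0.403,0.0055,1.525,0,0,-1],[0,0.403,0.0055,1.525,0,0,-1],[0,0.403,0.0055,1.525,0,0,-1],[0,0.403,0.0055,1.525,0,0,-1],[0,0.403,0.0055,1.525,0,0,-1],[0,0.403,0.0055,1.525,0,0,-1],[0,0.403,0.0055,1.525,0,0,-1],[0,0,0,0,0,0,-1],[0,0,0,0,0,0,-1],[0,0,0,0,0,0,-1],[0,0,0,0,0,0,-1],[0,0,0,0,0,0,-1],[0,0,0,0,0,0,-1],[0,0,0,0,0,0,-1],[0,0,0,0,0,0,-1]])

```text
time: 10.95
tool_pos: [0.4938, 0.0021, 0.2144]
tool_rot: [0.06, -0.372, 0.915, -0.147]
contact_force: [-3.6, 3.0, 0.6]
gripper_width: 0.346
grasp_force: 61.1
```

```bash
python3 - <<'E'
from h import *
force(16)
f=avg(12);s=manip.state();g,pr=dial(f,s,.1516);A=f["avg"]
R=rot(s);print("tilt y",np.arcsin(-R[2,1]) ,"tilt x",np.arcsin(R[2,0]))
O=s["tool_pos"]+R[:,2]*.1516;print("foot origin",O)
c=pr((-.02,0,.072));print("pred hub",c)
w=np.clip(A[...,2]-A[...,0]-50,0,None);vv,uu=np.indices(w.shape)
m=((w>0)&(abs(uu-c[0])<25)&(abs(vv-c[1])<28)).astype(np.uint8)
n,l,st,ce=cv2.connectedComponentsWithStats(m,connectivity=8)
for i in range(1,n):
    W=w*(l==i);p=np.array([(W*uu).sum(),(W*vv).sum()])/W.sum();print("orange",p,W.sum().round())
    print([np.round(g(p,x),4) for x in(-.020,-.023)])
for th in(0,s and .3,.32,.34): print(th,pr((-.02,.04*np.sin(th),.072-.04*np.cos(th))),pr((-.02,.055*np.sin(th),.072-.055*np.cos(th))))
np.save("A.npy",A)
x,y=int(c[0])-35,int(c[1])-28;print(x,y)
cv2.imwrite("pics/lean.png",cv2.resize(A[y:y+60,x:x+70].astype(np.uint8),None,fx=10,fy=10,interpolation=cv2.INTER_CUBIC))
E
```

```text
t 11.75 F [-3.329  2.861  1.022  0.892  1.022 -0.026] sd [0.58 0.27 0.56 0.03 0.02 0.03] P [0.4938 0.0021 0.2146] q [ 0.0598 -0.3719  0.9146 -0.1473]
tilt y 0.3193490792398255 tilt x 7.786575891045595e-05
foot origin [ 0.52707147 -0.03193685  0.07066465]
pred hub [311.18578447 204.45520198]
orange [311.35668418 203.27553999] 571.0
[array([-0.0017,  0.0033]), array([-0.0025,  0.005 ])]
orange [311.88561151 220.86546763] 116.0
[array([ 0.0165, -0.0502]), array([ 0.0156, -0.0484])]
orange [329.48489368 228.97685722] 1509.0
[array([-0.0206, -0.0904]), array([-0.0214, -0.0885])]
orange [310.19243328 230.12897501] 1174.0
[array([ 0.0316, -0.0776]), array([ 0.0307, -0.0757])]
0 [316.25627554 216.338812  ] [318.12310339 220.71405964]
0.3 [311.96951465 216.94505289] [312.25760482 221.53617787]
0.32 [311.677276   216.94636422] [311.85793465 221.53776868]
0.34 [311.38486078 216.94275166] [311.45803305 221.53266215]
276 176
```

View pics/lean.png

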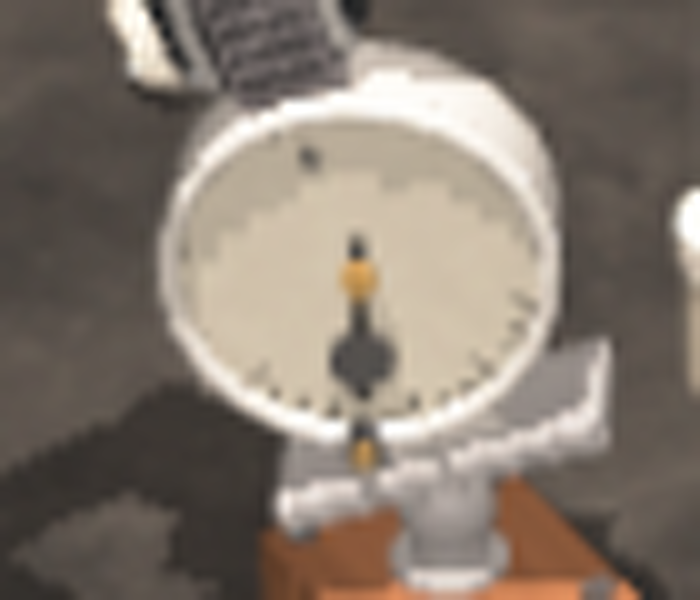

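The pointer hangs almost on the tab: bob at (362,357), tab at (364,452), hub at (358,279). The foot rests centrally on the stud, at about (450,500). I'll work out the small remainder from the pixels.

```bash
python3 - <<'E'
from h import *
A=np.load("A.npy");f=manip.grab_frame("scene");s=manip.state();g,pr=dial(f,s,.1485)
vv,uu=np.indices(A.shape[:2]);gray=A.mean(2)
def cen(w,u,v,r,rv=None):
    W=w*(abs(uu-u)<=r)*(abs(vv-v)<=(rv or r));return np.array([(W*uu).sum(),(W*vv).sum()])/W.sum()
hub=cen(np.clip(A[...,2]-A[...,0]-50,0,None),311.4,203.3,3)
bob=cen(np.clip(130-gray,0,None),311.7,211.3,4,3)
dark=cen(np.clip(100-gray,0,None),312,219,3,2)
tab=cen(np.clip(A[...,2]-A[...,0]-50,0,None),311.9,220.9,3)
print(hub,bob,dark,tab)
h=np.array(g(hub,-.022))
for n,p in dict(bob=bob,dark=dark,tab=tab).items():
    for x in(-.020,-.023,-.025):
        d=np.array(g(p,x))-h; print(n,x,"angle",round(np.arctan2(d[0],-d[1]),4),"r",round(np.hypot(*d),4))
print(gray[206:224,304:321].round().astype(int))
E
```

```text
[311.35668418 203.27553999] [311.61786917 211.55437152] [311.52751284 218.94203962] [311.88561151 220.86546763]
bob -0.02 angle 0.3321 r 0.0275
bob -0.023 angle 0.3235 r 0.0256
bob -0.025 angle 0.317 r 0.0244
dark -0.02 angle 0.3467 r 0.0515
dark -0.023 angle 0.3428 r 0.0495
dark -0.025 angle 0.34 r 0.0482
tab -0.02 angle 0.3304 r 0.0577
tab -0.023 angle 0.3264 r 0.0558
tab -0.025 angle 0.3236 r 0.0544
[[192 193 193 192 191 191 181 104 108 173 183 195 195 194 193 192 191]
 [193 193 193 192 191 192 180  92  92 172 177 195 194 193 194 194 194]
 [193 192 193 193 193 193 179  84  78 159 173 182 193 192 192 194 195]
 [193 192 192 193 192 173 134  80  78 120 144 175 193 193 193 192 194]
 [193 192 192 193 186 129  85  81  82  86 103 151 193 194 194 192 193]
 [192 193 193 194 182  92  80  81  81  81  84 126 192 193 194 193 192]
 [192 193 193 193 181  81  81  81  81  80  87 133 192 194 194 194 193]
 [192 193 193 194 184 114  81  81  81  81  95 154 194 195 195 195 194]
 [192 193 193 192 190 168 123  84  76 119 150 172 195 196 195 195 195]
 [193 189 172 192 188 168 157 111  68 142 173 176 177 157 195 188 159]
 [215 184 142 193 184 137 169 156 144 163 173 174 164 124 195 191 192]
 [247 247 239 228 169 123 168 145 135 160 151 154 171 195 212 245 243]
 [220 241 247 248 246 244 217 106  98 148 232 246 248 248 241 241 223]
 [114 174 199 221 242 238 197  82  82 124 227 240 235 228 213 178 175]
 [ 90 146 144 152 178 166 138 102 134 106 147 185 178 171 163 151 159]
 [108 145 144 143 143 139 120 113 135 105 116 164 163 155 152 149 160]
 [118 143 143 142 142 141 132 119 132 116 122 162 208 208 212 195 156]
 [122 142 142 142 143 143 142 136 140 153 210 206 202 195 196 187 156]]
```

The mark reads about 0.328 and the lean is 0.319, so I'll add 0.5°.

Request:
move_arm(rows=[[0,0.08,0,0.25,0,0,-1],[0,0.08,0,0.25,0,0,-1],[0,0,0,0,0,0,-1],[0,0,0,0,0,0,-1],[0,0,0,0,0,0,-1],[0,0,0,0,0,0,-1],[0,0,0,0,0,0,-1],[0,0,0,0,0,0,-1],[0,0,0,0,0,0,-1],[0,0,0,0,0,0,-1],[0,0,0,0,0,0,-1],[0,0,0,0,0,0,-1],[0,0,0,0,0,0,-1],[0,0,0,0,0,0,-1],[0,0,0,0,0,0,-1],[0,0,0,0,0,0,-1],[0,0,0,0,0,0,-1],[0,0,0,0,0,0,-1],[0,0,0,0,0,0,-1],[0,0,0,0,0,0,-1]])

```text
time: 14.07
tool_pos: [0.4929, 0.0032, 0.2143]
tool_rot: [0.062, -0.372, 0.914, -0.151]
contact_force: [0.5, -0.4, 0.7]
gripper_width: 0.343
grasp_force: 60.9
```

```bash
python3 - <<'E'
from h import *
force(16)
f=avg(14);s=manip.state();A=f["avg"];g,pr=dial(f,s,.1485)
R=rot(s);print("tilt",np.arcsin(-R[2,1]),np.arcsin(R[2,0]),"foot",s["tool_pos"]+R[:,2]*.1485)
vv,uu=np.indices(A.shape[:2]);gray=A.mean(2);c=pr((-.022,0,.072))
def cen(w,p,r,rv):
    W=w*(abs(uu-p[0])<=r)*(abs(vv-p[1])<=rv);return np.array([(W*uu).sum(),(W*vv).sum()])/W.sum()
w=np.clip(A[...,2]-A[...,0]-50,0,None)
hub=cen(w,c,3,3);tab=cen(w,hub+[.5,17.6],3,3);bob=cen(np.clip(130-gray,0,None),hub+[.3,8],4,3);dark=cen(np.clip(110-gray,0,None),hub+[.4,15.7],3,1.5)
h=np.array(g(hub,-.022));print(c,hub)
for n,p in dict(bob=bob,dark=dark,tab=tab).items():
    d=np.array(g(p,-.022))-h; print(n,p,round(np.arctan2(d[0],-d[1]),4))
x,y=int(c[0])-35,int(c[1])-28
cv2.imwrite("pics/fin.png",cv2.resize(A[y:y+60,x:x+70].astype(np.uint8),None,fx=10,fy=10,interpolation=cv2.INTER_CUBIC))
E
```

```text
t 14.87 F [-0.113  0.088  0.953  0.09   0.023  0.02 ] sd [0.55 0.47 0.39 0.03 0.05 0.03] P [0.4929 0.0032 0.2142] q [ 0.0616 -0.3716  0.9139 -0.1514]
tilt 0.3282236593346878 -4.169569676473149e-05 foot [ 0.5262642  -0.03105196  0.0735777 ]
[310.43681724 203.97733194] [311.11455652 203.32061783]
bob [311.47571946 211.52009424] 0.3249
dark [311.49463967 218.95592615] 0.3418
tab [312.0033557  220.90883669] 0.3193
```

View pics/fin.png

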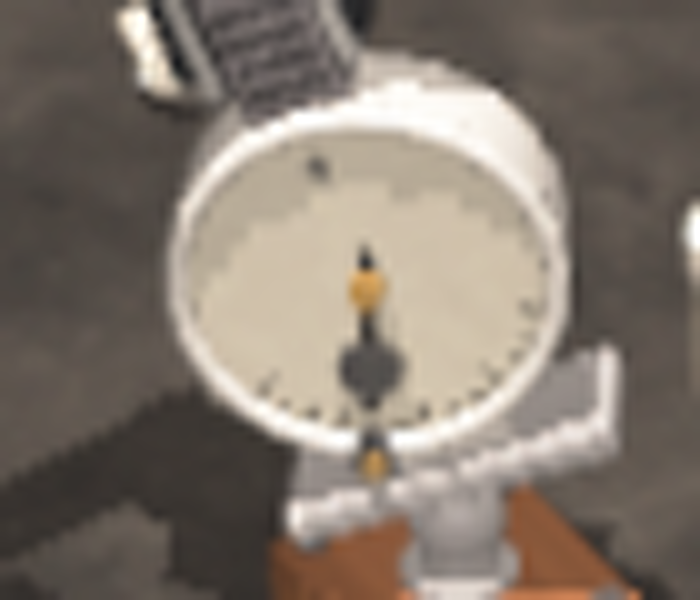

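The picture shows hub (366,290), bob (371,368) and tab (374,455) in one line. The foot rests centrally on the stud, the push is about 3.8 N (stud about 3 mm down), and there is no side load. I'm handing in.

```bash
python3 -c "
from plant import manip
print(manip.job_done())"
```

```text
the job is handed in; nothing more can be done
None
```

The job is handed in at about 15.6 s: the gauge is held still with its foot on the stud, leaning 0.328 rad, with the pointer on the mark to within about 0.01–0.02 rad by camera and the stud pressed down about 3 mm (estimated from the push force).

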